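# Warm a preserving-jar lid and set the warmer's click dial

### The arm

A 7-joint arm with a two-finger parallel gripper is mounted at the origin on the work surface. World frame = base frame: x ahead of the robot, y to its left, z up, the work surface at z = 0. Lengths are in m, angles in rad, forces in N, time in s.
With the tool pointing down it reaches from about 0.425 to 0.825 m from the base axis. Payload 3.6 kg.
Tool frame: the origin (TCP) lies midway between the tips of the shut fingers; the grasp point (between the pads) lies 19 mm behind it; z points along the fingers, y is the line along which they close (so a half turn about z gives the same grasp; the last joint's range is limited). The gripper opens to 93 mm and grips with 3 to 60 N. Pads are 15 mm wide; open, the fingers measure 128 mm over their backs; the gripper's body (75 mm by 188 mm) begins 65 mm behind the grasp point.
Start: joints at [1.19, 0.615, -0.013, 1.423, 0.008, 1.103, -0.04], TCP at [0.226, -0.609, 0.219] pointing down, gripper open.
Joint ranges: [-3.12, 3.12], [-0.3, 2.06], [-1.34, 1.32], [0.26, 2.42], [-1.36, 4.5], [0.01, 1.98], [-2.84, 2.84]. Speed limits (rad/s): [2.79, 2.79, 3.14, 3.14, 3.14, 3.14, 3.14].

### API

Orientations are given as [roll, pitch, yaw] about the fixed x, y, z axes, in that order (R = Rz(yaw) Ry(pitch) Rx(roll)).
In Python, from cell import env, cams, job_done, spotter gives the robot as it stands.
- The arm moves only by the tool send_rows, never from a script. Its argument "increments" is a list of rows, each a list of 3 entries, a list of its own where there are three numbers: the shift along the tool's x, y, z in mm, then the turn, a rotation vector about the tool's x, y, z in degrees, then the opening, from -1 (shut) to 1 (fully open), so that 0 is half open. A call has 1 to 5 rows; each row is the pose to reach, as a shift and turn from the pose commanded when the call began, along the tool's axes at that moment; what a row does not reach only later rows make up. A row lasts 1/12 s, in which the tool goes at most 41.7 mm and 7.16 degrees, less where a joint would pass 70% of its speed; a pose out of reach is approached as far as the arm can. A call with a gripper value outside its range is refused whole. The fingers move at their own pace and stop on an object; "grip_force" is the grip in N (left out, the last holds). Time passes only in rows, so rows that repeat a pose let the fingers close. It gives the time, the measured TCP pose, the force, the opening and the grip force at its end, in the units of the state.
- env.sense(): the state, without advancing time (a new reading comes with each control period).
- cams.grab_frame(name): name is "side" or "top" or "wrist"; returns a dict with "image" (384x512x3 uint8, blue, green, red), "z_map" (384x512 float32, m along the optical axis (not along the pixel's ray), 0 where there is no reading), "fx", "fy", "cx", "cy" (pixels), "cam_to_world" (4x4, takes a point from camera to world coordinates); the wrist camera has in their place "tool_from_camera" (4x4, takes a point from camera to tool coordinates, whose origin is the TCP and whose axes are the flange's). Camera axes: x right, y down, z forward; pixel columns grow to the right and rows downward; lengths in m; the calibration is good to about 2 mm. A picture is of the moment at which its call begins: read the wrist's pose just before it.
- job_done(): hands the job in; it is judged then, once.
Trained networks look in the newest picture that a camera, given by its name, has taken for a name from the list of things; names that differ only in an ending like _2 or _b are one class to them, and where a whole thing is asked for, a point or a joint stands for the part that bears it (a point fixed in the world has none). Each returns a list of dicts, best first, with "p" (0 to 1); they miss things now and then, are a little off and sometimes report something else, mostly with a low value. They report only what shows in the picture. A call takes as long as a camera call.
- spotter.cut_out(camera, target): "region" (384x512 bool, what is visible of it) and "pixel" ([column, row] in pixels, amid what is visible of it).
- spotter.place_of(camera, target): "pixel" ([column, row] in pixels: a listed point, or the origin of a listed thing).
The state is a dict: "time": time; "qpos": joint angles; "qvel": joint speeds; "tau": joint torques, N m; "position": TCP position; "ee_rot": TCP orientation; "wrist_force": force on the tool from outside, world axes, zero at the start; "wrist_torque": the same for the moment, N m; "gripper_width": finger opening in m; "grip_force": force on a finger pad.
Only numpy, scipy, OpenCV 4.12 (cv2) and the standard library are available. Lean on these libraries where they do the work, as an engineer would, in place of code of your own. Each camera call takes 0.05 s, during which the arm holds its last target. There are 200 camera calls.

### The job

Take the yellow jar lid off the sloping drying rack and seat it flat in the round well of the white lid warmer, rim (open side) down, and let go of it. Then turn the warmer's click dial clockwise, click by click, to its sixth position (the green mark, half a turn from the red off mark) without ever clicking past it, and let go. Leave the lid in its well and do not disturb the jars.

Things in the scene. Friction and masses are not known exactly. Their poses are not given: they have to be found in the camera images.
- lid_center (a point): Centre (half-way up) of the loose yellow lid: hollow cap 64 mm across, 24 mm tall, about 60 g. z points from its open rim to its closed top. It starts leaning on the rack, open side on the slope, z leaning 0.5 rad from vertical to the rack's +x side (away from the robot), y level. Its sides at +y and -y are free to grip; a ledge holds its lowest edge.
- rack: Fixed blue wooden drying rack 110 mm wide (y), about 90 mm deep (x), top edge at 74 mm; origin on the table under its centre; x points down the slope, away from the robot, give or take 0.3 rad. The lid rests on its sloping board; a ledge 50 mm wide (y) stands 14 mm out of the board's lower end.
- warmer: Fixed white lid warmer, a box 170 mm (x) by 300 mm (y), flat top 62 mm above the table; origin under its centre. On top: the round well at y = +75 mm and the click dial at y = -75 mm.
- well (a point): Centre of the floor of the round well in the warmer's top (axes as the warmer's, z up): 70 mm in diameter, 6 mm deep, its floor 56 mm above the table. A seated lid stands 18 mm out of it.
- dial_axis (a point): On the dial's axis, 24 mm above the warmer's top, half-way up the grip bar; axes as the warmer's, does not turn with the dial. The dial has a grey skirt 76 mm across, 8 mm high, and across it a black grip bar 70 mm long and 16 mm thick whose top is 39 mm above the warmer's top. One end of the bar has a white pointer line.
- dial (a joint): Dial angle (rad), growing clockwise seen from above. 0 = off: bar along the warmer's x, pointer at -x (red mark). Nine clicks 0.524 rad apart: off, 1 to 8, stops at both ends; position 6 (3.14) is the green mark, pointer at +x. It starts in a position from off to 3. A spring detent (up to 0.3 N m) resists up to each half-way ridge, then snaps on; it never rests between clicks.
- jar_a: Filled glass jar with a red cap, 70 mm in diameter, 105 mm tall; origin under its base. Not to be disturbed.
- jar_b: Filled glass jar with a yellow cap, 70 mm in diameter, 105 mm tall; origin under its base. Not to be disturbed.
- jar_c: Small filled glass jar with a green cap, 64 mm in diameter, 85 mm tall; origin under its base. Not to be disturbed.

How it is judged:
By the outcome, as a careful person would: the job done as asked, in the order asked, and still so for the second after the job is handed in, with the robot touching nothing.
It also fails if it takes over 72 s, if anything falls off the work surface, if the arm or the gripper's body presses on something with over 40 N, if the wrist force passes 120 N, or if a joint passes its speed limit or range.

## Working session

There is one attempt and no reset: what is moved stays moved. The work goes in short steps, Python scripts to look and compute and a tool call to move; the robot and the scene stay as the last step left them, time stands still between calls to the robot, and variables do not carry over. Pictures are saved under pics/ and viewed, at most 10 in all, crops included, and the job is handed in when it is done.

Besides the shell and the picture viewer there is one more tool, called after "Request:" as name(argument=value, ...), one argument or row to a line, values as JSON. send_rows: Moves the arm, as the interface text tells. Its arguments: {"type":"object","properties":{"increments":{"type":"array","items":{"type":"array"}},"grip_force":{"type":"number"}},"required":["increments"]}

```bash
ls; mkdir -p pics
cat > h.py <<'E'
import numpy as np, cv2
from scipy.spatial.transform import Rotation as R
from cell import env, cams, job_done, spotter
def T_tool(s):
    T=np.eye(4); T[:3,:3]=R.from_euler('xyz',s['ee_rot']).as_matrix(); T[:3,3]=s['position']; return T
def grab(n):
    s=env.sense(); f=cams.grab_frame(n)
    f['M']=np.array(f['cam_to_world']) if 'cam_to_world' in f else T_tool(s)@np.array(f['tool_from_camera'])
    return f
def cloud(f):
    z=f['z_map']; v,u=np.mgrid[:z.shape[0],:z.shape[1]]
    P=np.stack([(u-f['cx'])/f['fx']*z,(v-f['cy'])/f['fy']*z,z,np.ones_like(z)],-1)
    return (P@f['M'].T)[...,:3]
E
python3 - <<'E'
from h import *
for n in ['top','side']:
    f=grab(n); P=cloud(f); cv2.imwrite(f'pics/{n}0.png',f['image']); np.savez(f'{n}0.npz',P=P,img=f['image'])
    print(n,f['M'][:3,3].round(3))
    for t in ['lid_center','rack','warmer','dial','jar_a','jar_b','jar_c']:
        for d in spotter.cut_out(n,t)[:2]:
            r=d['region']&(f['z_map']>0); print(t,round(d['p'],2),d['pixel'],r.sum(),np.median(P[r],0).round(3), P[r].min(0).round(3),P[r].max(0).round(3))
    for t in ['well','dial_axis','warmer','rack','lid_center']:
        print(t,[(round(d['p'],2),d['pixel'],P[int(d['pixel'][1]),int(d['pixel'][0])].round(3)) for d in spotter.place_of(n,t)[:2]])
print(env.sense())
E
```

```text
pics
top [ 0.352 -0.009  1.362]
lid_center 0.83 [200.9, 200.2] 396 [0.519 0.185 0.072] [0.489 0.154 0.032] [0.552 0.223 0.087]
rack 0.65 [205.6, 214.0] 605 [0.495 0.171 0.061] [0.464 0.124 0.003] [0.559 0.241 0.077]
warmer 0.83 [317.8, 176.0] 6310 [ 0.583 -0.149  0.062] [ 0.498 -0.318 -0.006] [0.693 0.003 0.108]
warmer 0.33 [199.3, 201.9] 435 [0.52  0.183 0.071] [ 0.489  0.152 -0.001] [0.563 0.223 0.087]
dial 0.96 [344.3, 178.5] 562 [ 0.583 -0.223  0.072] [ 0.549 -0.264  0.057] [ 0.623 -0.187  0.108]
dial 0.69 [225.9, 130.6] 613 [0.713 0.11  0.102] [ 0.69   0.078 -0.004] [0.788 0.154 0.113]
jar_a 0.97 [226.6, 132.3] 556 [0.714 0.11  0.103] [0.69  0.078 0.014] [0.755 0.145 0.113]
jar_a 0.89 [136.7, 156.2] 657 [0.644 0.367 0.101] [ 0.618  0.342 -0.003] [0.682 0.417 0.112]
jar_b 0.97 [226.6, 132.3] 556 [0.714 0.11  0.103] [0.69  0.078 0.014] [0.755 0.145 0.113]
jar_b 0.89 [136.7, 156.2] 657 [0.644 0.367 0.101] [ 0.618  0.342 -0.003] [0.682 0.417 0.112]
jar_c 0.97 [226.6, 132.3] 556 [0.714 0.11  0.103] [0.69  0.078 0.014] [0.755 0.145 0.113]
jar_c 0.89 [136.7, 156.2] 657 [0.644 0.367 0.1
[... 1674 characters left out ...]

{'time': 1.3, 'qpos': array([ 1.18948019,  0.61487824, -0.01259554,  1.42339012,  0.00809879,
        1.10341878, -0.04039078]), 'qvel': array([ 0.00036813, -0.00046608,  0.00067568,  0.00063548,  0.0006276 ,
       -0.00021993,  0.00189723]), 'tau': array([-1.33447852e-04, -4.58826649e+01,  2.08747638e-01, -1.66030866e+01,
       -6.12118654e-02,  1.33451738e-02,  2.68941204e-05]), 'position': array([ 0.22583173, -0.60947631,  0.21865765]), 'ee_rot': array([-3.14154746e+00, -3.38866394e-05,  3.54863381e-01]), 'wrist_force': array([ 0.88473819,  0.73786034, -0.42269398]), 'wrist_torque': array([ 0.0045967 , -0.04009706, -0.01442636]), 'grip_force': 0.0, 'gripper_width': 0.09300120305553716}
```

Run:
```python
from h import *
D=np.load('top0.npz');P=D['P'];I=D['img'];S=np.load('side0.npz');Q=S['P']
a=cv2.resize(I[90:260,90:400],None,fx=2.5,fy=2.5,interpolation=cv2.INTER_CUBIC);cv2.imwrite('pics/t1.png',a)
# warmer top
for C in (P,Q):
  m=(abs(C[...,2]-.062)<.004)&(C[...,0]>.47)&(C[...,0]<.72)&(C[...,1]>-.36)&(C[...,1]<.03)
  r=cv2.minAreaRect(C[m][:,:2].astype(np.float32)); print('warmer',r,np.median(C[m][:,2]))
# dial bar top
for C in (P,Q):
  m=(C[...,2]>.092)&(abs(C[...,0]-.585)<.06)&(abs(C[...,1]+.222)<.06)
  r=cv2.minAreaRect(C[m][:,:2].astype(np.float32)); print('bar',r,np.median(C[m][:,2]),m.sum())
# lid
import cv2
for C,I2 in((P,I),(Q,S['img'])):
  hsv=cv2.cvtColor(I2,cv2.COLOR_BGR2HSV)
  m=(abs(hsv[...,0].astype(int)-27)<8)&(hsv[...,1]>110)&(C[...,0]>.46)&(C[...,0]<.58)&(C[...,1]>.12)&(C[...,1]<.26)&(C[...,2]>.01)
  X=C[m]; n0=np.array([.48,0,.88]); best=None
  rng=np.random.default_rng(0)
  for _ in range(500):
    p=X[rng.choice(len(X),3,False)]; n=np.cross(p[1]-p[0],p[2]-p[0]); L=np.linalg.norm(n)
    if L<1e-5: continue
    n/=L; n*=np.sign(n[2]); k=abs((X-p[0])@n)<.002
    if n@n0>.9 and (best is None or k.sum()>best.sum()): best=k
  Y=X[best]; c=Y.mean(0); n=np.linalg.svd(Y-c)[2][2]; n*=np.sign(n[2])
  e1=np.cross([0,0,1],n);e1/=np.linalg.norm(e1);e2=np.cross(n,e1)
  uv=np.c_[(Y-c)@e1,(Y-c)@e2].astype(np.float32); (cc,rr)=cv2.minEnclosingCircle(uv)
  top=c+cc[0]*e1+cc[1]*e2
  print('lid',len(X),len(Y),'n',n.round(3),'tilt',np.arccos(n[2]),'az',np.arctan2(n[1],n[0]),'r',rr,'top',top.round(4),'center',(top-.012*n).round(4))
```

```text
warmer ((0.5878932476043701, -0.1492767482995987), (0.29994094371795654, 0.17086125910282135), 88.2764663696289) 0.06214579780662588
warmer ((0.5870069861412048, -0.14816385507583618), (0.3045833706855774, 0.1730230152606964), 88.25206756591797) 0.06294016931463142
bar ((0.5850762724876404, -0.22369736433029175), (0.016207419335842133, 0.06950084865093231), 28.399999618530273) 0.10060667539971335 146
bar ((0.5835747122764587, -0.22197815775871277), (0.01700063794851303, 0.07212855666875839), 26.718204498291016) 0.10138764383808474 80
lid 221 125 n [0.468 0.069 0.881] tilt 0.492798607394905 az 0.14729225634702284 r 0.03238260746002197 top [0.5253 0.1867 0.0705] center [0.5197 0.1859 0.0599]
lid 43 41 n [0.469 0.073 0.88 ] tilt 0.4948555704264097 az 0.15354408968872008 r 0.029747989028692245 top [0.5249 0.1868 0.0714] center [0.5193 0.1859 0.0609]
```

View pics/t1.png

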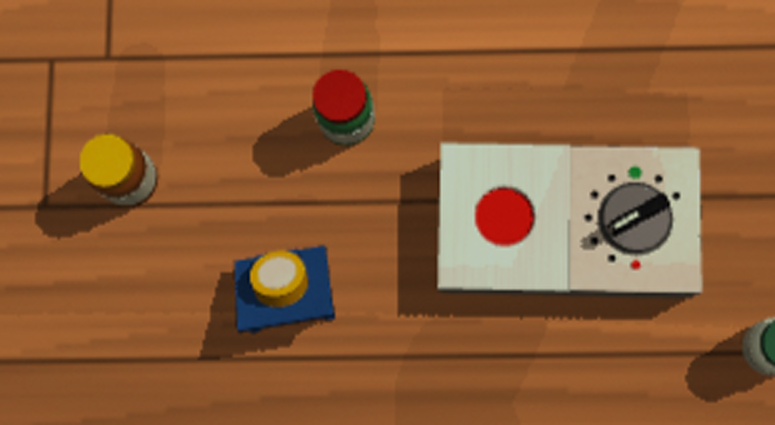

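The top view shows the rack and lid at (278,275) in the crop, the red well at (505,215), and the dial at (637,218). The white pointer is at lower left, about 60° clockwise of red, so the dial is at position 2 and needs four more clicks.

```bash
cat >> h.py <<'E'
def plan(*tg, start=None):
    s=env.sense(); p,r=np.array(s['position']),R.from_euler('xyz',s['ee_rot'])
    if start: p,r=np.array(start[0]),R.from_euler('xyz',start[1])
    for q,e in tg:
        q=np.array(q); r2=R.from_euler('xyz',e)
        d=r.inv().apply(q-p)*1e3; w=(r.inv()*r2).as_rotvec(degrees=True)
        print('d',d.round(1),'w',w.round(2),'rows',round(max(np.linalg.norm(d)/41.7,np.linalg.norm(w)/7.16),1)); p,r=q,r2
E
python3 - <<'E'
from h import *
n=np.array([.468,.07,.88]);n/=np.linalg.norm(n);c=np.array([.5195,.1859,.0604])
e=[np.pi,.495,.15]
plan(([.42,-.3,.25],[np.pi,0,.15]),([.5,.0,.25],[np.pi,0,.15]),(c+.09*n,e),(c-.003*n,e))
print(c+.09*n)
E
```

```text
d [ 289.6 -222.7  -31.3] w [-0.   -0.   11.74] rows 8.8
d [ 123.9 -284.7   -0. ] w [0. 0. 0.] rows 7.4
d [  89.7 -180.8  110.3] w [  0.   -28.36  -0.  ] rows 5.5
d [ 0.2 -0.1 93. ] w [0. 0. 0.] rows 2.2
[0.56165534 0.19220529 0.13966645]
```

Request:
send_rows(
  increments=[
    [[32,-25,-4],[0,0,0],1],
    [[64,-50,-8],[0,0,0],1],
    [[96,-75,-12],[0,0,0],1],
    [[128,-100,-16],[0,0,0],1],
    [[160,-123,-17],[0,0,0],1],
  ],
)

```text
time: 1.72
position: [0.334, -0.437, 0.2365]
ee_rot: [3.14, -0.001, 0.355]
wrist_force: [0.8, -0.6, 0.5]
gripper_width: 0.0933
grip_force: 0.0
```

Request:
send_rows(
  increments=[
    [[32,-25,-4],[0,0,2],1],
    [[64,-50,-8],[0,0,5],1],
    [[96,-75,-12],[0,0,8],1],
    [[130,-100,-14],[0,0,11.7],1],
    [[130,-100,-14],[0,0,11.7],1],
  ],
)

```text
time: 2.13
position: [0.4271, -0.2896, 0.2506]
ee_rot: [-3.137, -0.006, 0.165]
wrist_force: [0.4, -0.0, -0.3]
gripper_width: 0.0929
grip_force: 0.0
```

Request:
send_rows(
  increments=[
    [[15,-35,0],[0,0,0],1],
    [[30,-70,0],[0,0,0],1],
    [[45,-105,0],[0,0,0],1],
    [[62,-142,0],[0,0,0],1],
    [[62,-142,0],[0,0,0],1],
  ],
)

```text
time: 2.55
position: [0.463, -0.1399, 0.25]
ee_rot: [-3.136, -0.003, 0.166]
wrist_force: [-0.5, 0.6, -0.2]
gripper_width: 0.093
grip_force: 0.0
```

Request:
send_rows(
  increments=[
    [[15,-35,0],[0,0,0],1],
    [[30,-70,0],[0,0,0],1],
    [[45,-105,0],[0,0,0],1],
    [[62,-142,0],[0,0,0],1],
    [[62,-142,0],[0,0,0],1],
  ],
)

```text
time: 2.97
position: [0.502, 0.0102, 0.25]
ee_rot: [-3.135, -0.004, 0.166]
wrist_force: [0.2, 1.3, 0.2]
gripper_width: 0.0931
grip_force: 0.0
```

Request:
send_rows(
  increments=[
    [[18,-36,22],[0,-6,0],1],
    [[36,-72,44],[0,-12,0],1],
    [[54,-108,66],[0,-18,0],1],
    [[72,-145,88],[0,-24,0],1],
    [[90,-181,110],[0,-28.4,0],1],
  ],
)

```text
time: 3.38
position: [0.5576, 0.1751, 0.1489]
ee_rot: [-3.141, 0.499, 0.151]
wrist_force: [0.8, -0.2, 0.0]
gripper_width: 0.0928
grip_force: 0.0
```

```bash
cat > lid.py <<'E'
from h import *
for _ in range(4): f=grab('wrist')
cv2.imwrite('pics/w1.png',f['image']); C=cloud(f)
s=env.sense();print(s['position'],s['ee_rot'])
r=spotter.cut_out('wrist','lid_center')
print([(round(d['p'],2),d['pixel'],d['region'].sum()) for d in r[:2]])
X=C[r[0]['region']&(f['z_map']>0)]
rng=np.random.default_rng(0);best=None
for _ in range(400):
    p=X[rng.choice(len(X),3,False)]; n=np.cross(p[1]-p[0],p[2]-p[0]); L=np.linalg.norm(n)
    if L<1e-6: continue
    n/=L; k=abs((X-p[0])@n)<.0015
    if best is None or k.sum()>best.sum(): best=k
Y=X[best]; c=Y.mean(0); n=np.linalg.svd(Y-c,full_matrices=False)[2][2]; n*=np.sign(n[2])
e1=np.cross([0,0,1],n);e1/=np.linalg.norm(e1);e2=np.cross(n,e1)
uv=np.c_[(Y-c)@e1,(Y-c)@e2].astype(np.float32); cc,rr=cv2.minEnclosingCircle(uv)
top=c+cc[0]*e1+cc[1]*e2
print(len(X),len(Y),'n',n.round(3),'tilt',np.arccos(n[2]),'az',np.arctan2(n[1],n[0]),'r',rr,'top',top.round(4),'cen',(top-.012*n).round(4))
e=[np.pi,np.arccos(n[2]),np.arctan2(n[1],n[0])]; c=top-.012*n
plan((c+.04*n,e),(c-.003*n,e))
E
python3 lid.py
```

```text
[0.55538637 0.1741374  0.14606938] [3.1412433  0.50235669 0.15278379]
[(0.95, [237.1, 181.7], np.int64(4122))]
4112 3823 n [0.474 0.075 0.877] tilt 0.5003823806722597 az 0.1576034815802596 r 0.03199079632759094 top [0.527  0.1862 0.0708] cen [0.5213 0.1853 0.0603]
d [ 13.7 -17.8  54.3] w [-0.15 -0.25 -0.39] rows 1.4
d [-0. -0. 43.] w [0. 0. 0.] rows 1.0
```

View pics/w1.png

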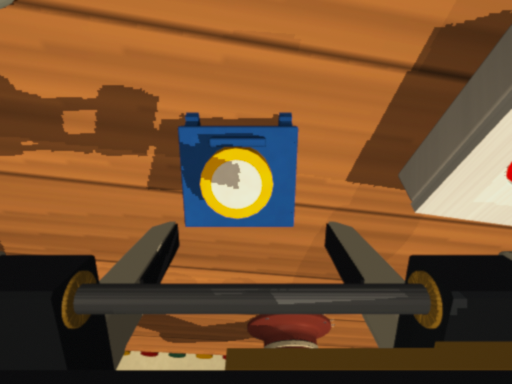

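The wrist view shows the lid at (237,182) on the rack, between the open fingers (tips at about (175,230) and (330,230)). It agrees with the first estimate to within 2 mm.

Request:
send_rows(
  increments=[
    [[7,-9,27],[0,0,-0.4],1],
    [[14,-18,54],[0,0,-0.4],1],
    [[14,-18,54],[0,0,-0.4],1],
    [[14,-18,54],[0,0,-0.4],1],
  ],
)

```text
time: 3.97
position: [0.5407, 0.1882, 0.0991]
ee_rot: [-3.138, 0.493, 0.157]
wrist_force: [0.5, 0.6, -0.0]
gripper_width: 0.0929
grip_force: 0.0
```

Run:
```python
from h import *
e=[np.pi,.5,.158];n=-R.from_euler('xyz',e).as_matrix()[:,2]
plan((np.array([.5213,.1853,.0603])-.003*n,e))
```

```text
d [ 1.1 -0.  46.5] w [-0.2  -0.42 -0.04] rows 1.1
```

Request:
send_rows(
  increments=[
    [[0,0,15],[0,0,0],1],
    [[0.5,0,30],[0,0,0],1],
    [[1,0,46],[0,0,0],1],
    [[1,0,46],[0,0,0],1],
    [[1,0,46],[0,0,0],1],
  ],
  grip_force=12,
)

```text
time: 4.38
position: [0.5213, 0.1855, 0.0577]
ee_rot: [-3.138, 0.491, 0.157]
wrist_force: [0.1, -0.1, -0.2]
gripper_width: 0.0931
grip_force: 0.0
```

Request:
send_rows(
  increments=[
    [[0,0,0],[0,0,0],0],
    [[0,0,0],[0,0,0],0],
    [[0,0,0],[0,0,0],-1],
    [[0,0,0],[0,0,0],-1],
    [[0,0,0],[0,0,0],-1],
  ],
)

```text
time: 4.8
position: [0.52, 0.1866, 0.0554]
ee_rot: [-3.138, 0.495, 0.159]
wrist_force: [1.7, 0.2, 2.7]
gripper_width: 0.0651
grip_force: 12.1
```

Request:
send_rows(
  increments=[
    [[0,0,0],[0,0,0],-1],
    [[0,0,0],[0,0,0],-1],
    [[0,0,0],[0,0,0],-1],
  ],
)

```text
time: 5.05
position: [0.52, 0.1866, 0.0554]
ee_rot: [-3.138, 0.495, 0.158]
wrist_force: [0.6, -0.6, 3.1]
gripper_width: 0.0648
grip_force: 12.0
```

Request:
send_rows(
  increments=[
    [[0,0,-10],[0,0,0],-1],
    [[0,0,-25],[0,0,0],-1],
    [[0,0,-45],[0,0,0],-1],
    [[0,0,-70],[0,0,0],-1],
    [[0,0,-70],[0,0,0],-1],
  ],
  grip_force=15,
)

```text
time: 5.47
position: [0.5565, 0.1929, 0.1201]
ee_rot: [-3.136, 0.486, 0.159]
wrist_force: [0.8, 1.0, 0.2]
gripper_width: 0.0647
grip_force: 15.0
```

Run:
```python
from h import *
s=env.sense();print(s['position'],s['gripper_width'],s['wrist_force'])
e=[np.pi,0,-.03]
plan(([.575,.08,.18],e),([.5898,-.0738,.15],e),([.5898,-.0738,.085],e))
```

```text
[0.55648475 0.19294718 0.12014229] 0.06465690944371368 [0.8495921  0.96922961 0.15751547]
d [-27.6 114.1 -53.8] w [ 2.29 27.79 10.51] rows 4.2
d [ 19.4 153.3  30. ] w [0. 0. 0.] rows 3.8
d [-0. -0. 65.] w [0. 0. 0.] rows 1.6
```

Request:
send_rows(
  increments=[
    [[-5,23,-18],[0.5,5.6,2],-1],
    [[-11,46,-32],[1,11.2,4],-1],
    [[-17,69,-42],[1.4,16.8,6],-1],
    [[-23,92,-49],[1.9,22.4,8.3],-1],
    [[-28,114,-54],[2.3,27.8,10.5],-1],
  ],
)

```text
time: 5.88
position: [0.5716, 0.0775, 0.1781]
ee_rot: [3.139, 0.003, -0.032]
wrist_force: [1.4, -0.1, -1.0]
gripper_width: 0.0645
grip_force: 15.0
```

Request:
send_rows(
  increments=[
    [[5,38,0],[0,0,0],-1],
    [[10,77,0],[0,0,0],-1],
    [[15,115,0],[0,0,0],-1],
    [[19,153,0],[0,0,0],-1],
    [[19,153,0],[0,0,0],-1],
  ],
)

```text
time: 6.3
position: [0.5847, -0.087, 0.1768]
ee_rot: [3.129, 0.01, -0.044]
wrist_force: [-0.3, -1.7, -1.3]
gripper_width: 0.0648
grip_force: 15.0
```

Run:
```python
from h import *
for _ in range(3): f=grab('wrist')
cv2.imwrite('pics/w2.png',f['image']);g=grab('side');cv2.imwrite('pics/s2.png',cv2.resize(g['image'][100:300,170:370],None,fx=3,fy=3))
s=env.sense();print(s['position'],s['ee_rot'],s['gripper_width'])
C=cloud(g)
for cam,F in(('wrist',f),('side',g)):
  C=cloud(F)
  for d in spotter.cut_out(cam,'lid_center')[:1]:
    r=d['region']&(F['z_map']>0);X=C[r];print(cam,d['p'],d['pixel'],r.sum(),np.percentile(X,[2,50,98],axis=0).round(4).tolist())
  print([(d['p'],d['pixel'],C[int(d['pixel'][1]),int(d['pixel'][0])].round(4)) for d in spotter.place_of(cam,'well')[:1]])
plan(([.5898,-.0738,.085],[np.pi,0,-.03]))
```

```text
[ 0.58545759 -0.07251977  0.1768547 ] [ 3.14006695  0.01031116 -0.02692011] 0.06437647266065835
wrist 0.63 [251.2, 238.9] 8593 [[0.5631, -0.1053, 0.1749], [0.5905, -0.0772, 0.1933], [0.6152, -0.0486, 0.1947]]
[(0.69, [248.9, 176.6], array([ 0.5934, -0.0741,  0.0585]))]
side 0.66 [266.1, 145.1] 287 [[0.5511, -0.1035, 0.1712], [0.5692, -0.0605, 0.1931], [0.5945, -0.0348, 0.2018]]
[(0.85, [258.3, 184.7], array([ 0.5938, -0.0719,  0.0563]))]
d [ 4.8  1.1 92.3] w [0.14 0.53 0.25] rows 2.2
```

View pics/s2.png

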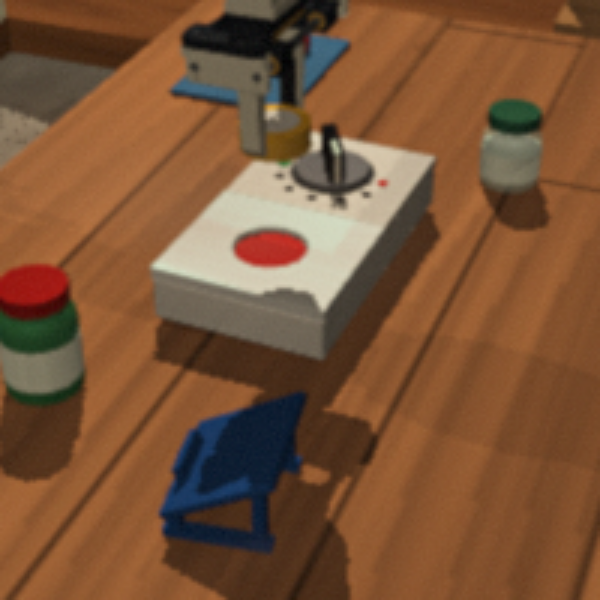

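View pics/w2.png

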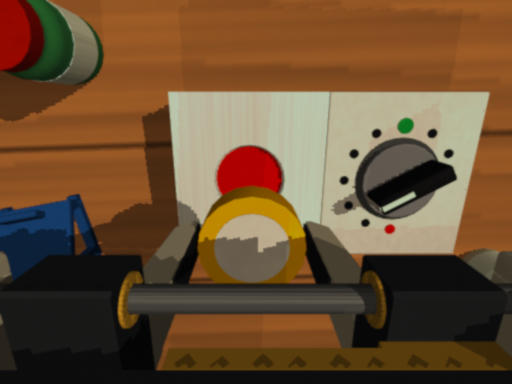

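The side and wrist views show the lid held, top up, at (251,239) in the wrist image. The well is at (249,177) behind it. Next I'll measure the lid-to-well offset in this same camera.

Run:
```python
from h import *
f=grab('wrist');C=cloud(f);s=env.sense();print(s['position'],s['ee_rot'])
X=C.reshape(-1,3)[((abs(C[...,2]-.194)<.004)&(abs(C[...,0]-.588)<.05)&(abs(C[...,1]+.075)<.034)).ravel()]
c=X.mean(0);n=np.linalg.svd(X-c,full_matrices=False)[2][2];n*=np.sign(n[2])
cc,r=cv2.minEnclosingCircle(X[:,:2].astype(np.float32));print('lid',len(X),n.round(3),cc,r,c.round(4))
h=cv2.cvtColor(f['image'],cv2.COLOR_BGR2HSV)
for nm,F in(('wrist',f),('side',grab('side')),('top',None)):
  if F is None: D=np.load('top0.npz');P,I=D['P'],D['img']
  else: P,I=cloud(F),F['image']
  h=cv2.cvtColor(I,cv2.COLOR_BGR2HSV)
  m=((h[...,0]<6)|(h[...,0]>174))&(h[...,1]>150)&(abs(P[...,2]-.057)<.006)&(abs(P[...,0]-.59)<.05)&(abs(P[...,1]+.075)<.05)
  Y=P[m];
  # least-squares circle on hull upper portion
  H=cv2.convexHull(Y[:,:2].astype(np.float32))[:,0]
  if nm=='wrist': H=H[H[:,0]>.585]
  from scipy.optimize import least_squares
  o=least_squares(lambda q:np.hypot(*(H-q).T)-.0347,[.59,-.074]).x
  print(nm,m.sum(),np.median(Y[:,2]),o, np.abs(np.hypot(*(H-o).T)-.0347).max())
```

```text
[ 0.58591516 -0.07276885  0.17732506] [ 3.13876284  0.00923488 -0.02623162]
lid 8065 [0.023 0.003 1.   ] (0.585355281829834, -0.07556257396936417) 0.03474533557891846 [ 0.5889 -0.0731  0.194 ]
wrist 2267 0.05683647489081661 [ 0.58890775 -0.07490449] 0.0010854367692977526
side 200 0.05743266630607263 [ 0.5920997  -0.07611255] 0.007808663434897167
top 410 0.05686627857875681 [ 0.59155478 -0.07431519] 0.0026348376894730144
```

Run:
```python
from h import *
from scipy.optimize import least_squares
f=grab('wrist');C=cloud(f);s=env.sense();print(s['position'],s['ee_rot'])
h=cv2.cvtColor(f['image'],cv2.COLOR_BGR2HSV)
d=spotter.cut_out('wrist','lid_center')[0]['region']
m=d&(abs(C[...,2]-.194)<.003)
m=cv2.morphologyEx(m.astype(np.uint8),cv2.MORPH_OPEN,np.ones((3,3)))>0
Y=C[m];print(len(Y),Y.min(0),Y.max(0))
v,u=np.nonzero(m);print(u.min(),u.max(),v.min(),v.max())
H=cv2.convexHull(Y[:,:2].astype(np.float32))[:,0]
o=least_squares(lambda q:np.hypot(*(H-q[:2]).T)-q[2],[.587,-.074,.032],loss='soft_l1',f_scale=.001);print(o.x,(np.hypot(*(H-o.x[:2]).T)-o.x[2]).round(4))
Hx=H[H[:,0]>.585];print(least_squares(lambda q:np.hypot(*(Hx-q).T)-.032,[.587,-.074]).x)
```

```text
[ 0.58594122 -0.07354739  0.1774163 ] [ 3.13833927  0.00901231 -0.02738685]
7821 [ 0.56150543 -0.10583423  0.19105169] [ 0.61709826 -0.04093205  0.19622098]
197 307 196 282
[ 0.58543693 -0.07334999  0.03160718] [ 0.0001 -0.0002 -0.0003 -0.0001 -0.0001 -0.0002  0.     -0.0001 -0.
  0.     -0.0002 -0.0002 -0.     -0.0001  0.0007  0.0009  0.0003  0.0003
  0.0004  0.0002 -0.     -0.001  -0.0052 -0.0038 -0.0006 -0.0001  0.0003
  0.0002 -0.      0.0007  0.0008  0.0009  0.0007  0.0002 -0.0001 -0.0003
 -0.     -0.     -0.      0.0002 -0.0003 -0.0002 -0.0002 -0.0001]
[ 0.58482799 -0.07343633]
```

Run:
```python
from h import *
plan(([.5907,-.0745,.078],[np.pi,-.013,-.03]))
```

```text
d [ 5.7  0.2 99.4] w [0.19 1.26 0.13] rows 2.4
```

Request:
send_rows(
  increments=[
    [[3,0,0],[0.2,1.3,0.1],-1],
    [[5.7,0.2,33],[0.2,1.3,0.1],-1],
    [[5.7,0.2,66],[0.2,1.3,0.1],-1],
    [[5.7,0.2,99],[0.2,1.3,0.1],-1],
    [[5.7,0.2,99],[0.2,1.3,0.1],-1],
  ],
)

```text
time: 7.32
position: [0.5855, -0.0746, 0.0723]
ee_rot: [-3.141, -0.0, -0.03]
wrist_force: [-1.7, -0.2, -1.3]
gripper_width: 0.0647
grip_force: 15.0
```

Request:
send_rows(
  increments=[
    [[0,0,0],[0,0,0],-1],
    [[0,0,0],[0,0,0],-1],
    [[0,0,0],[0,0,0],-1],
  ],
)

```text
time: 7.57
position: [0.5927, -0.0753, 0.0808]
ee_rot: [3.141, -0.019, -0.031]
wrist_force: [0.3, 0.4, -1.0]
gripper_width: 0.0646
grip_force: 15.0
```

Run:
```python
from h import *
plan(([.5907,-.0745,.068],[np.pi,-.013,-.03]),([.5907,-.0745,.064],[np.pi,-.013,-.03]))
f=grab('wrist');cv2.imwrite('pics/w3.png',f['image'])
```

```text
d [-2.3 -0.7 12.8] w [ 0.02 -0.33 -0.04] rows 0.3
d [-0.1 -0.   4. ] w [0. 0. 0.] rows 0.1
```

View pics/w3.png

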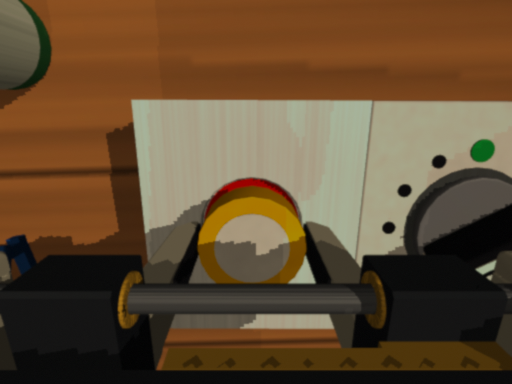

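The wrist view shows the lid at (252,240), centred sideways over the well, with the red rim at (253,185) showing behind it.

Request:
send_rows(
  increments=[
    [[-2,-0.5,3],[0,-0.3,0],-1],
    [[-2.3,-0.7,6],[0,-0.3,0],-1],
    [[-2.3,-0.7,9],[0,-0.3,0],-1],
    [[-2.3,-0.7,11],[0,-0.3,0],-1],
    [[-2.3,-0.7,11],[0,-0.3,0],-1],
  ],
)

```text
time: 8.03
position: [0.5884, -0.0744, 0.0669]
ee_rot: [-3.142, -0.008, -0.031]
wrist_force: [-0.1, 0.0, 0.3]
gripper_width: 0.0647
grip_force: 15.0
```

Request:
send_rows(
  increments=[
    [[0,0,0],[0,0,0],-1],
    [[0,0,0],[0,0,0],-1],
    [[0,0,0],[0,0,0],-1],
  ],
)

```text
time: 8.28
position: [0.5885, -0.0744, 0.0673]
ee_rot: [-3.142, -0.008, -0.031]
wrist_force: [0.3, 0.4, -0.0]
gripper_width: 0.0643
grip_force: 15.0
```

Request:
send_rows(
  increments=[
    [[1,0,0],[0,0,0],-1],
    [[2,0,0],[0,0,0],-1],
    [[2,0,1.5],[0,0,0],-1],
    [[2,0,3],[0,0,0],-1],
    [[2,0,3],[0,0,0],-1],
  ],
)

```text
time: 8.7
position: [0.5906, -0.0745, 0.0641]
ee_rot: [-3.142, -0.008, -0.031]
wrist_force: [0.3, -0.1, -1.2]
gripper_width: 0.0648
grip_force: 15.0
```

Request:
send_rows(
  increments=[
    [[0,0,0],[0,0,0],-1],
    [[0,0,0],[0,0,0],-1],
    [[0,0,0],[0,0,0],-1],
  ],
)

```text
time: 8.95
position: [0.5905, -0.0745, 0.0643]
ee_rot: [-3.142, -0.008, -0.031]
wrist_force: [-0.2, 0.9, -0.4]
gripper_width: 0.0647
grip_force: 15.0
```

Run:
```python
from h import *
g=grab('side');C=cloud(g);s=env.sense();print(s['position'],s['wrist_force'])
f=grab('wrist');C=cloud(f);d=spotter.cut_out('wrist','lid_center')[0]['region']
X=C[d];X=X[abs(X[:,2]-np.percentile(X[:,2],70))<.003];c=X.mean(0);n=np.linalg.svd(X-c,full_matrices=False)[2][2]
print(len(X),c,n)
cv2.imwrite('pics/m1.png',np.vstack([cv2.resize(g['image'][100:200,220:300],(640,400))[:300],cv2.resize(f['image'],(640,480))[180:480]]))
```

```text
[ 0.59053888 -0.07445792  0.06430593] [ 0.10161139  0.36976377 -0.63498666]
7824 [ 0.59337758 -0.0747      0.08101601] [3.35113271e-03 9.43306908e-04 9.99993940e-01]
```

View pics/m1.png

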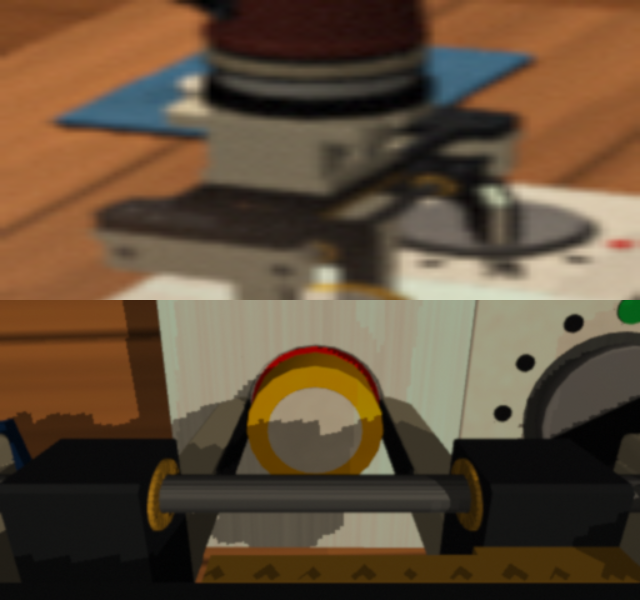

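The lid sits inside the red ring at (315,420), level, with its rim about 1 mm above the floor and no contact force. I'll release it now.

Request:
send_rows(
  increments=[
    [[0,0,0.5],[0,0,0],-1],
    [[0,0,0.5],[0,0,0],0.5],
    [[0,0,0.5],[0,0,0],0.6],
    [[0,0,0.5],[0,0,0],1],
    [[0,0,0.5],[0,0,0],1],
  ],
)

```text
time: 9.52
position: [0.5906, -0.0745, 0.0638]
ee_rot: [-3.142, -0.009, -0.031]
wrist_force: [-0.6, 0.5, 1.1]
gripper_width: 0.0831
grip_force: 0.0
```

Request:
send_rows(
  increments=[
    [[0,0,0],[0,0,0],1],
    [[0,0,-15],[0,0,0],1],
    [[0,0,-45],[0,0,0],1],
    [[0,0,-80],[0,0,0],1],
    [[0,0,-110],[0,0,0],1],
  ],
)

```text
time: 9.93
position: [0.5897, -0.0744, 0.1754]
ee_rot: [-3.142, -0.009, -0.031]
wrist_force: [0.0, -1.0, 0.1]
gripper_width: 0.0932
grip_force: 0.0
```

Run:
```python
from h import *
for _ in range(4): f=grab('wrist')
C=cloud(f);d=spotter.cut_out('wrist','lid_center')[0]['region']
X=C[d];X=X[abs(X[:,2]-np.percentile(X[:,2],70))<.003];c=X.mean(0);n=np.linalg.svd(X-c,full_matrices=False)[2][2]
print(env.sense()['position'],len(X),c,n,cv2.minEnclosingCircle(X[:,:2].astype(np.float32)))
m=(C[...,2]>.094)&(C[...,2]<.106)&(abs(C[...,0]-.585)<.06)&(abs(C[...,1]+.222)<.05)
print('bar',m.sum(),cv2.minAreaRect(C[m][:,:2].astype(np.float32)),np.median(C[m][:,2]))
a=np.deg2rad(118.4-90)
e=[np.pi,0,0]
for yaw in (np.deg2rad(118.4),np.deg2rad(-61.6)):
  plan(([.585,-.2236,.17],[np.pi,0,yaw]))
print(env.sense()['qpos'])
cv2.imwrite('pics/w4.png',f['image'])
```

```text
[ 0.58896525 -0.07438689  0.17324856] 3229 [ 0.59049019 -0.0744587   0.08066018] [-1.87034994e-03 -1.47821719e-04 -9.99998240e-01] ((0.589433491230011, -0.07465151697397232), 0.03198704496026039)
bar 1540 ((0.5858922600746155, -0.22391913831233978), (0.01655082404613495, 0.0706462413072586), 27.570362091064453) 0.10088297401250908
d [  0.6 149.3   3.2] w [   0.43   -0.25 -120.15] rows 16.8
d [  0.6 149.3   3.2] w [-0.22 -0.37 59.85] rows 8.4
[ 0.13064334  0.56955134 -0.06627981  1.65787808  0.04484989  0.90853898
 -1.55387232]
```

View pics/w4.png

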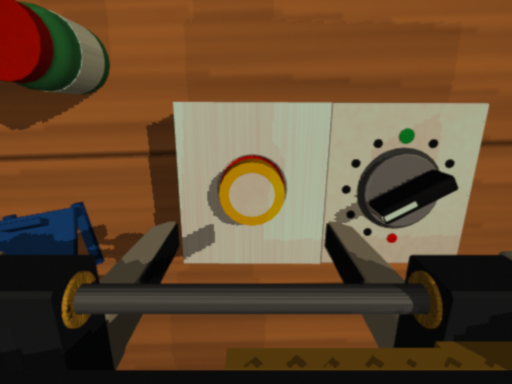

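The lid is seated flat with its top at 80.7 mm, centred in the well at (252,190). The dial pointer is still at position 2, at (385,205). Next I move over the dial and turn the tool to suit.

Request:
send_rows(
  increments=[
    [[0,30,0],[0,0,-7],1],
    [[0,60,0],[0,0,-14],1],
    [[0,90,0],[0,0,-21],1],
    [[0,120,0],[0,0,-28],1],
    [[0.6,149,0],[0,0,-35],1],
  ],
)

```text
time: 10.6
position: [0.5842, -0.2247, 0.1715]
ee_rot: [3.14, -0.004, 0.586]
wrist_force: [0.7, -0.1, -0.6]
gripper_width: 0.0928
grip_force: 0.0
```

Request:
send_rows(
  increments=[
    [[0,0,0],[0,0,-7],1],
    [[0,0,0],[0,0,-14],1],
    [[0,0,0],[0,0,-21],1],
    [[0,0,0],[0,0,-28],1],
    [[0,0,0],[0,0,-35],1],
  ],
)

```text
time: 11.02
position: [0.5844, -0.2231, 0.1714]
ee_rot: [3.138, -0.003, 1.197]
wrist_force: [-0.3, 0.5, 0.6]
gripper_width: 0.0928
grip_force: 0.0
```

Request:
send_rows(
  increments=[
    [[0,0,0],[0,0,-7],1],
    [[0,0,0],[0,0,-14],1],
    [[0,0,0],[0,0,-21],1],
    [[0,0,0],[0,0,-28],1],
    [[0,0,0],[0,0,-35],1],
  ],
)

```text
time: 11.43
position: [0.5844, -0.2231, 0.1715]
ee_rot: [3.137, -0.0, 1.808]
wrist_force: [-0.7, 0.3, -0.4]
gripper_width: 0.0933
grip_force: 0.0
```

Request:
send_rows(
  increments=[
    [[0,0,0],[0,0,-7],1],
    [[0,0,0],[0,0,-14],1],
    [[0,0,0],[0,0,-15],1],
    [[0,0,0],[0,0,-15],1],
    [[0,0,0],[0,0,-15],1],
  ],
)

```text
time: 11.85
position: [0.5851, -0.2233, 0.1727]
ee_rot: [3.136, 0.002, 2.061]
wrist_force: [0.1, -0.6, -0.6]
gripper_width: 0.0926
grip_force: 0.0
```

Run:
```python
from h import *
for _ in range(3): f=grab('wrist')
C=cloud(f)
m=(C[...,2]>.094)&(C[...,2]<.106)&(abs(C[...,0]-.585)<.045)&(abs(C[...,1]+.222)<.045)
print('bar',m.sum(),cv2.minAreaRect(C[m][:,:2].astype(np.float32)))
s=env.sense();print(s['position'],s['ee_rot'],s['qpos'])
e=[np.pi,0,np.deg2rad(118.1)]
plan(([.5853,-.2238,.12],e),([.5853,-.2238,.076],e))
```

```text
bar 1367 ((0.5848316550254822, -0.22379201650619507), (0.01566551998257637, 0.0696491077542305), 27.664743423461914)
[ 0.58559936 -0.22320535  0.17355871] [3.13470405 0.00389321 2.06278202] [ 0.69358343  0.69040295 -0.63617357  1.54821292  0.45120119  1.04539297
  0.43270563]
d [-0.2 -0.9 53.6] w [0.39 0.22 0.09] rows 1.3
d [-0. -0. 44.] w [0. 0. 0.] rows 1.1
```

Request:
send_rows(
  increments=[
    [[-0.2,-0.9,18],[0.4,0.2,0],1],
    [[-0.2,-0.9,36],[0.4,0.2,0],1],
    [[-0.2,-0.9,55],[0.4,0.2,0],1],
    [[-0.2,-0.9,75],[0.4,0.2,0],0.5],
    [[-0.2,-0.9,96],[0.4,0.2,0],0.2],
  ],
  grip_force=30,
)

```text
time: 12.42
position: [0.5862, -0.224, 0.0774]
ee_rot: [3.141, 0.002, 2.063]
wrist_force: [0.5, -0.3, -0.8]
gripper_width: 0.0841
grip_force: 0.0
```

Request:
send_rows(
  increments=[
    [[0,0,0],[0,0,0],0],
    [[0,0,0],[0,0,0],0],
    [[0,0,0],[0,0,0],0],
  ],
)

```text
time: 12.67
position: [0.5868, -0.2239, 0.079]
ee_rot: [3.14, 0.002, 2.064]
wrist_force: [0.5, 0.1, 0.7]
gripper_width: 0.0646
grip_force: 0.0
```

Request:
send_rows(
  increments=[
    [[0.7,-1.3,2],[0,0,0],0],
    [[0.7,-1.3,2],[0,0,0],-0.3],
    [[0.7,-1.3,2],[0,0,0],-1],
    [[0.7,-1.3,2],[0,0,0],-1],
    [[0.7,-1.3,2],[0,0,0],-1],
  ],
)

```text
time: 13.08
position: [0.5845, -0.2241, 0.0763]
ee_rot: [3.141, 0.001, 2.064]
wrist_force: [0.0, 0.0, -0.3]
gripper_width: 0.0312
grip_force: 0.0
```

Request:
send_rows(
  increments=[
    [[0,0,0],[0,0,0],-1],
    [[0,0,0],[0,0,0],-1],
    [[0,0,0],[0,0,0],-1],
    [[0,0,0],[0,0,0],-1],
    [[0,0,0],[0,0,0],-1],
  ],
)

```text
time: 13.5
position: [0.5847, -0.2238, 0.0759]
ee_rot: [3.14, 0.001, 2.064]
wrist_force: [0.8, 0.2, -0.7]
gripper_width: 0.0156
grip_force: 30.0
```

Gripped. Now one click: 30°, slowly.

Request:
send_rows(
  increments=[
    [[0,0,0],[0,0,6],-1],
    [[0,0,0],[0,0,12],-1],
    [[0,0,0],[0,0,18],-1],
    [[0,0,0],[0,0,24],-1],
    [[0,0,0],[0,0,30],-1],
  ],
)

```text
time: 13.92
position: [0.5852, -0.2235, 0.0759]
ee_rot: [3.139, -0.0, 1.536]
wrist_force: [2.4, 0.7, -2.5]
gripper_width: 0.0157
grip_force: 29.9
```

Request:
send_rows(
  increments=[
    [[0,0,0],[0,0,0],-1],
    [[0,0,0],[0,0,0],-1],
    [[0,0,0],[0,0,0],-1],
  ],
)

```text
time: 14.17
position: [0.5852, -0.2236, 0.0759]
ee_rot: [3.139, -0.0, 1.542]
wrist_force: [2.6, 1.3, -1.8]
gripper_width: 0.0156
grip_force: 30.0
```

Run:
```python
from h import *
s=env.sense();print(s['position'],np.rad2deg(s['ee_rot']),s['wrist_force'],s['wrist_torque'],s['gripper_width'])
```

```text
[ 0.58520363 -0.22358023  0.07590303] [ 1.79863185e+02 -1.52263771e-02  8.83636402e+01] [ 2.6331224   1.33575471 -1.84260116] [ 0.10561235 -0.61879992 -0.18670268] 0.015613905686944828
```

Request:
send_rows(
  increments=[
    [[0,0,0],[0,0,6],-1],
    [[0,0,0],[0,0,12],-1],
    [[0,0,0],[0,0,18],-1],
    [[0,0,0],[0,0,24],-1],
    [[0,0,0],[0,0,30],-1],
  ],
)

```text
time: 14.58
position: [0.5858, -0.2236, 0.0759]
ee_rot: [3.138, -0.002, 1.015]
wrist_force: [3.1, 0.3, -2.3]
gripper_width: 0.0153
grip_force: 29.8
```

Request:
send_rows(
  increments=[
    [[0,0,0],[0,0,0],-1],
    [[0,0,0],[0,0,0],-1],
  ],
)

```text
time: 14.75
position: [0.5858, -0.2238, 0.0759]
ee_rot: [3.138, -0.002, 1.02]
wrist_force: [5.5, 0.8, -3.1]
gripper_width: 0.0162
grip_force: 30.0
```

Request:
send_rows(
  increments=[
    [[0,0,0],[0,0,6],-1],
    [[0,0,0],[0,0,12],-1],
    [[0,0,0],[0,0,18],-1],
    [[0,0,0],[0,0,24],-1],
    [[0,0,0],[0,0,30],-1],
  ],
)

```text
time: 15.17
position: [0.5862, -0.2242, 0.076]
ee_rot: [3.139, -0.004, 0.492]
wrist_force: [5.7, -0.0, -4.6]
gripper_width: 0.0157
grip_force: 29.8
```

Request:
send_rows(
  increments=[
    [[0,0,0],[0,0,0],-1],
    [[0,0,0],[0,0,0],-1],
  ],
)

```text
time: 15.33
position: [0.5862, -0.2242, 0.0759]
ee_rot: [3.139, -0.004, 0.496]
wrist_force: [5.9, -0.2, -3.3]
gripper_width: 0.0156
grip_force: 30.0
```

Request:
send_rows(
  increments=[
    [[0,0,0],[0,0,6],-1],
    [[0,0,0],[0,0,12],-1],
    [[0,0,0],[0,0,18],-1],
    [[0,0,0],[0,0,24],-1],
    [[0,0,0],[0,0,28],-1],
  ],
)

```text
time: 15.75
position: [0.5852, -0.2247, 0.0761]
ee_rot: [3.14, -0.002, 0.004]
wrist_force: [5.0, -0.8, -1.6]
gripper_width: 0.0156
grip_force: 29.8
```

Request:
send_rows(
  increments=[
    [[0,0,0],[0,0,1],-1],
    [[0,0,0],[0,0,2],-1],
    [[0,0,0],[0,0,2],-1],
    [[0,0,0],[0,0,2],-1],
  ],
)

```text
time: 16.08
position: [0.5851, -0.2247, 0.0761]
ee_rot: [3.14, -0.003, -0.029]
wrist_force: [4.9, -2.3, -1.7]
gripper_width: 0.0159
grip_force: 29.9
```

Yaw −0.029 rad is position 6. Open the fingers and rise.

Request:
send_rows(
  increments=[
    [[0,0,0],[0,0,0],-0.4],
    [[0,0,0],[0,0,0],-0.2],
    [[0,0,0],[0,0,0],0],
    [[0,0,0],[0,0,0],0],
    [[0,0,0],[0,0,0],0],
  ],
)

```text
time: 16.5
position: [0.5835, -0.2237, 0.0756]
ee_rot: [-3.141, 0.001, -0.03]
wrist_force: [0.1, 1.3, -0.6]
gripper_width: 0.0435
grip_force: 0.0
```

Request:
send_rows(
  increments=[
    [[0,0,0],[0,0,0],0],
    [[0,0,-20],[0,0,0],0],
    [[0,0,-50],[0,0,0],0],
    [[0,0,-90],[0,0,0],0],
    [[0,0,-130],[0,0,0],0],
  ],
)

```text
time: 16.92
position: [0.5832, -0.2235, 0.2064]
ee_rot: [-3.141, 0.002, -0.03]
wrist_force: [1.9, -0.4, -0.4]
gripper_width: 0.0466
grip_force: 0.0
```

Request:
send_rows(
  increments=[
    [[-35,0,0],[0,0,0],0],
    [[-70,0,0],[0,0,0],0],
    [[-70,0,0],[0,0,0],0],
    [[-70,0,0],[0,0,0],0],
    [[-70,0,0],[0,0,0],0],
  ],
)

```text
time: 17.33
position: [0.515, -0.2217, 0.2062]
ee_rot: [3.141, -0.002, -0.03]
wrist_force: [1.1, 0.3, -0.5]
gripper_width: 0.0468
grip_force: 0.0
```

Run:
```python
from h import *
f=grab('wrist');C=cloud(f);s=env.sense();print(s['position'],s['wrist_force'],s['qvel'].round(3))
m=(C[...,2]>.094)&(C[...,2]<.106)&(abs(C[...,0]-.585)<.045)&(abs(C[...,1]+.222)<.045)
print('bar',m.sum(),cv2.minAreaRect(C[m][:,:2].astype(np.float32)))
g=grab('top')
cv2.imwrite('pics/w5.png',np.hstack([f['image'],cv2.resize(g['image'][90:260,90:400],None,fx=.9,fy=.9*384/153/ .9 if 0 else .9)]) if 0 else f['image'])
C=cloud(g);d=spotter.cut_out('top','lid_center')
print([(x['p'],np.median(C[x['region']],0)) for x in d[:2]])
```

```text
[ 0.51564669 -0.22166675  0.20603456] [ 1.25226855 -0.67910161 -0.04521345] [-0.004  0.012 -0.005 -0.015 -0.     0.002 -0.001]
bar 1346 ((0.585919976234436, -0.22479256987571716), (0.015766102820634842, 0.06964173913002014), 87.85382843017578)
[(0.88, array([ 0.58677205, -0.07338708,  0.08021398]))]
```

View pics/w5.png

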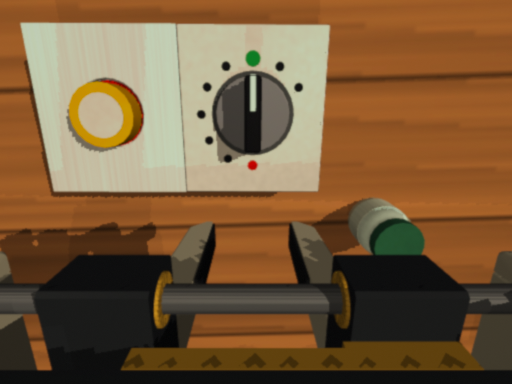

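The pointer at (253,90) points at the green mark at (253,58). The lid is seated at (103,114), the jar is undisturbed, and the arm is clear.

```bash
python3 -c "
from cell import job_done
print(job_done())"
```

```text
the job is handed in; nothing more can be done
None
```

The job is handed in: the lid is seated flat, rim down, in the well, the dial is at position 6 (green) after four single clicks, and the arm is clear after about 17 s with no jar touched.

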